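# Hold a circlip spread at its groove on a stub axle

### The job

Take the circlip pliers out of the foam tray (the circlip already hangs on their bent-down tips) and squeeze the handles right to the stop so that the ring opens. Keeping it spread, slide the ring level and gently down over the upright stub axle until it lies at the groove, on the washer, and finish there still gripping the pliers with the ring held fully open, so that I can check the washer before it goes in. Do not force the ring, do not let it snap shut on the shaft, and leave the bottle, the nut and the screwdriver alone.

Things in the scene. Friction and masses are not known exactly. Their poses are not given: they have to be found in the camera images.
- pliers: Circlip pliers (0.27 kg with the ring), flat in the foam tray. Origin: centre of the pivot, mid-thickness, 45 mm above the bench at first. x forward to the tips, z up. Squeezing the two orange handles spreads the tips. Handles: 10.5 mm wide, 14 mm thick (7 mm above and below the origin), 24 to 138 mm behind the pivot. A brass stop screw takes all further squeeze without harm.
- pliers_grip (a point): Good place to grip: mid-way between the handles, 52 mm behind the pivot, mid-thickness. Width here over both handles: 50 mm relaxed, 28 mm at the stop, where the outer faces are parallel. 14 N on each handle reaches the stop; about 40 N holds firmly. As the handles swing in they draw back, so between fingers that stay in place the whole pliers creep about 4 mm forward (along their x).
- pliers_left (a joint): Squeeze of the pliers: angle in rad by which each handle (mirrored, they move together) has turned inwards; 0 relaxed, 0.207 at the stop (ring fully open).
- pliers_tips (a point): Midway between the two tips, which point straight down, 60 mm ahead of the pivot and 22 mm below the origin; they end 3 mm lower. The tips are 10 mm apart relaxed, 34.5 mm at the stop. The circlip hangs on them, level, its gap towards the handles; it cannot fall off.
- ring_hole (a point): Centre of the open circlip's hole, in the ring's mid-plane: on the pliers' centre line, 22 mm below the pliers' origin, 76.3 mm ahead of it relaxed, 74.9 mm at the stop. The ring is a black flat C of spring steel, 3 mm thick, 4 mm wide; hole 33 mm across relaxed (too small for the shaft), 40.6 mm at the stop; it reaches 28 mm from this point.
- hub: Fixed upright stub axle on a green holding plate 140 x 140 x 12 mm. Origin: centre of the plate's underside, on the bench; z up, the shaft's axis. Around the axis: gold flange (radius 60, top 26 mm high), 5 studs (top 46), gold barrel (radius 38, top 60), bearing (radius 35, top 63.5), bright thrust washer (radius 26, top 67 mm), then the bare shaft.
- groove (a point): On the shaft's axis, 68.5 mm above the bench: here lies the ring's mid-plane when it rests on the washer, level with the groove. The groove is 5 mm wide, 33 mm in diameter, directly above the washer.
- stub_top (a point): Centre of the upper end of the bare steel shaft, 105 mm above the bench. The shaft is 36 mm in diameter; the last 6 mm are chamfered to 24 mm.
- tray: Fixed foam tool tray, 275 x 160 mm, blue floor 10 mm thick, grey foam up to 45 mm high. Origin: on the bench below the pliers' pivot (to a few mm); x along the pliers. A finger channel across its full width, 14 to 98 mm behind the origin, floor 10 mm high, lets fingers down outside both handles. The pliers lie on foam 38 mm high.
- bottle: Bystander: white bottle with a brown cap, radius 29, 125 mm tall, standing; origin at the centre of its base. Leave it (30 mm at most).
- nut: Bystander: dark flanged hexagon nut, 30 mm across, 14 mm high, flat on the bench; origin at the centre of its underside. Leave it (30 mm at most).
- driver: Bystander: screwdriver with yellow handle, 210 mm long, lying on the bench; origin near its middle. Leave it (30 mm at most).
There are look-alikes about, which are no part of the job. Leave any green look-alike of the pliers alone.

How it is judged:
By the outcome, as a careful person would: the job done as asked, in the order asked, and still so for the second after the job is handed in, while the arm keeps its last pose, push and grip.
It also fails if it takes over 38 s, if anything falls off the work surface, if the arm or the gripper's body presses on something with over 40 N, if the wrist force passes 120 N, or if a joint passes its speed limit or range.

### The arm

A 6-joint arm with a two-finger parallel gripper is mounted at the origin on the work surface. World frame = base frame: x ahead of the robot, y to its left, z up, the work surface at z = 0. Lengths are in m, angles in rad, forces in N, time in s.
With the tool pointing down it reaches from about 0.35 to 0.725 m from the base axis. Payload 6 kg.
Tool frame: the origin (TCP) lies midway between the tips of the shut fingers; the grasp point (between the pads) lies r.grip_point_offset behind it (r.grip_point_offset is the distance from the TCP to the grasp point, in m); z points along the fingers, y is the direction in which the jaws open and shut (so a half turn about z gives the same grasp; the last joint's range is limited). The gripper opens to 85 mm and grips with 20 to 120 N. Pads are 22 mm wide; open, the fingers measure 114 mm over their backs; the gripper's body (76 mm by 85 mm) begins 54 mm behind the grasp point. The pads swing forward as they close: fully open they stand 13 mm farther back than shut.
Start: joints at [-0.868, 0.04, 0.085, 0, -1.615, -0.334], TCP at [0.216, -0.56, 0.231] pointing down, gripper open.
Joint ranges: [-2.56, 2.56], [-1.29, 2.01], [-1.08, 1.49], [-3.29, 1.98], [-2.81, -0.18], [-2.99, 2.99]. Speed limits (rad/s): [2.57, 2.57, 3.01, 3.14, 3.14, 3.14].

### API

Orientations are given as a 3x3 rotation matrix whose columns are the frame's x, y, z axes.
In Python, from cell import r gives the robot as it stands.
- The arm moves only by the shell command python3 -m crank 'ROWS' [FORCE]. ROWS is text: rows parted by semicolons, each of 7 numbers parted by spaces: the finger opening in mm, from 0 to 85.4, then the shift along the tool's x, y, z in mm, then the turn, a rotation vector about the tool's x, y, z in rad. A call has 1 to 20 rows; each row shifts and turns the commanded pose from where the row before left it, along the tool's axes as they then stand; what a row does not reach is not made up. A row lasts 1/10 s, in which the tool goes at most 50 mm and 8.59 degrees, less where a joint would pass 70% of its speed; a pose out of reach is approached as far as the arm can. A call is refused whole if a number of a shift passes 50 or a number of a turn 0.15, either way. A call with a gripper value outside its range is refused whole. The fingers move at their own pace and stop on an object; FORCE is the grip in N (left out, the last holds). Time passes only in rows, so rows that do not move let the fingers close. It gives the time, the measured TCP pose, the force and the opening at its end, in the units of the state.
- r.get_state(): the state, without advancing time (a new reading comes with each control period).
- r.read_camera(name): name is "side" or "top"; returns a dict with "frame" (384x512x3 uint8, red, green, blue), "z_map" (384x512 float32, m along the optical axis (not along the pixel's ray), 0 where there is no reading), "intrinsics" (3x3 intrinsics, pixels), "pose" (4x4, takes a point from camera to world coordinates). Camera axes: x right, y down, z forward; pixel columns grow to the right and rows downward; lengths in m; the calibration is good to about 2 mm. A picture is of the moment at which its call begins.
- r.close_job(): hands the job in, once; it reports no verdict.
The state is a dict: "t": time; "joint_positions": joint angles; "qd": joint speeds; "joint_torque": joint torques, N m; "tcp_pos": TCP position; "ee_rot": TCP orientation; "contact_force": force on the tool from outside, world axes, zero at the start; "wrist_torque": the same for the moment, N m; "gripper_width": finger opening in m.
Only numpy, scipy, OpenCV 4.12 (cv2) and the standard library are available. Lean on these libraries where they do the work, as an engineer would, in place of code of your own. Each camera call takes 0.05 s, during which the arm holds its last target.

## Working session

There is one attempt and no reset: what is moved stays moved. The work goes in short steps, Python scripts to look and compute and a shell command to move; the robot and the scene stay as the last step left them, time stands still between calls to the robot, and variables do not carry over. Pictures are saved under pics/ and viewed, and the job is handed in when it is done.

```bash
ls; mkdir -p pics
cat > h.py <<'E'
import numpy as np, cv2
from cell import r
def snap(n,tag):
    d=r.read_camera(n); np.savez(f'{tag}.npz',**d); cv2.imwrite(f'pics/{tag}.png',d['frame'][:,:,::-1]); return d
def cloud(d):
    z=d['z_map']; K=d['intrinsics']; v,u=np.mgrid[:z.shape[0],:z.shape[1]]
    P=np.stack([(u-K[0,2])/K[0,0]*z,(v-K[1,2])/K[1,1]*z,z],-1)
    return P@d['pose'][:3,:3].T+d['pose'][:3,3]
E
python3 - <<'E'
from h import *
s=r.get_state(); print(s['t'],s['tcp_pos'],s['ee_rot'],s['gripper_width'],s['contact_force'],r.grip_point_offset)
for n in('top','side'):
    d=snap(n,n+'0'); print(d['pose'],d['intrinsics'])
E
```

```text
pics
0.0 [ 0.21628086 -0.5592939   0.23024641] [[-9.32739196e-01 -3.60551026e-01 -7.41870808e-04]
 [-3.60551779e-01  9.32737696e-01  1.67503242e-03]
 [ 8.80362108e-05  1.82985123e-03 -9.99998322e-01]] 0.08560521951312287 [-0.06107084  0.10470856 -0.00672713] 0.0187
[[ 0.02872299 -0.99693079  0.07282849  0.50612537]
 [-0.9994572  -0.02981889 -0.014005    0.02849669]
 [ 0.01613368 -0.07238669 -0.99724614  1.30632066]
 [ 0.          0.          0.          1.        ]] [[413.22746654   0.         252.86035193]
 [  0.         413.22746654 187.36155415]
 [  0.           0.           1.        ]]
[[-0.94206374 -0.20746159  0.26358226  0.31333718]
 [-0.33530921  0.6038639  -0.7231294   0.73967342]
 [-0.00914623 -0.76961554 -0.63844206  0.71246371]
 [ 0.          0.          0.          1.        ]] [[348.47789017   0.         260.48120804]
 [  0.         348.47789017 191.05761515]
 [  0.           0.           1.        ]]
```

View pics/top0.png

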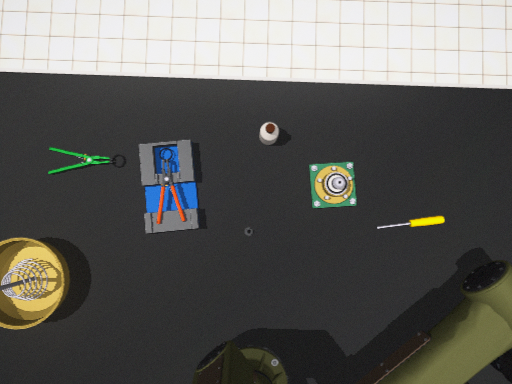

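View pics/side0.png

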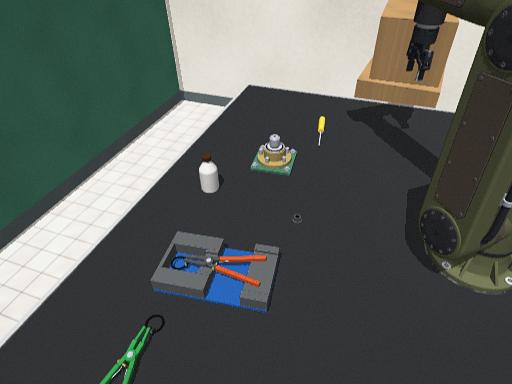

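Candidates in the top view are the orange-handled pliers in the foam tray at (167,180) and the green pliers lying on the bench at (88,160). The orange pair fits the description (orange handles, in the foam tray, ring on tips), and the green pair is the look-alike to leave alone. I'll confirm with a crop and measure.

Run:
```python
from h import *
d=dict(np.load('top0.npz')); f=d['frame']; 
a=cv2.resize(f[135:240,130:215],None,fx=5,fy=5,interpolation=cv2.INTER_CUBIC)
b=cv2.resize(f[155:215,300:365],None,fx=5,fy=5,interpolation=cv2.INTER_CUBIC)
im=np.zeros((530,760,3),np.uint8); im[:525,:425]=a; im[:300,430:755]=b
cv2.imwrite('pics/crop0.png',im[:,:,::-1])
for n in('top','side'):
    d=dict(np.load(n+'0.npz')); f=d['frame'].astype(int); P=cloud(d)
    hsv=cv2.cvtColor(d['frame'],cv2.COLOR_RGB2HSV)
    m=(f[...,0]>130)&(f[...,1]<110)&(f[...,2]<80)&(P[...,2]>.03)&(P[...,2]<.07)
    nl,lab,st,c=cv2.connectedComponentsWithStats(m.astype(np.uint8))
    print(n)
    for i in range(1,nl):
        if st[i,4]<30: continue
        q=P[lab==i]; print(st[i],q.mean(0),np.median(q[:,2])); mu=q[:,:2].mean(0); w,V=np.linalg.eigh(np.cov((q[:,:2]-mu).T)); print('dir',V[:,1],np.degrees(np.arctan2(*V[::-1,1])), (q[:,:2]-mu)@V[:,1].__abs__()@np.zeros(1) if 0 else [((q[:,:2]-mu)@V[:,1]).min(),((q[:,:2]-mu)@V[:,1]).max()])
    # gold/hub
    for nm,lo,hi in(('barrel',.057,.062),('shaft',.1,.112),('wash',.0655,.0685),('flange',.022,.03)):
        sel=(abs(P[...,2]-(lo+hi)/2)<(hi-lo)/2)&(P[...,0]>.3)&(P[...,0]<.65)&(P[...,1]<-.08)&(P[...,1]>-.28)
        v,u=np.nonzero(sel); 
        if len(v): print(nm,len(v),P[sel].mean(0),u.min(),u.max(),v.min(),v.max())
```

```text
top
[171 185  14  36 112] [0.54193746 0.23728099 0.05006578] 0.050444074722682974
dir [-0.93370489 -0.35804353] -159.01990886353406 [np.float64(-0.05881012046715242), np.float64(0.05346208965534247)]
[157 187   8  37 114] [0.53506229 0.28874745 0.05007542] 0.0507826032330837
dir [-0.99555382  0.09419443] 174.59504389316075 [np.float64(-0.05686950502008218), np.float64(0.05426610234116453)]
barrel 88 [ 0.6092638  -0.23695915  0.06026593] 324 347 173 195
shaft 85 [ 0.6170824  -0.23921049  0.10409475] 334 344 177 188
wash 73 [ 0.61298926 -0.23293255  0.06673267] 325 346 174 194
flange 297 [ 0.59336637 -0.217631    0.02583033] 314 346 174 205
side
[375  52   6   8  36] [ 0.36821855 -1.33824726  0.04864243] 0.049848546820745965
dir [-0.97213713  0.23441287] 166.44298377224067 [np.float64(-0.014115752245827319), np.float64(0.01403035223570031)]
[399  54   9   8  41] [ 0.23593433 -1.33537215  0.0486795 ] 0.04805853830375151
dir [-0.99831783  0.05797845] 176.67621549625707 [np.float64(-0.017011032350799312), np.float64(0.02745023041552713)]
[432  57  15  10  74] [ 0.05824043 -1.33081077  0.05124725] 0.052974341345474574
dir [-0.99986646  0.01634213] 179.06362306287315 [np.float64(-0.028821588565151324), np.float64(0.03767457314299164)]
[219 255  47   7 215] [0.53970864 0.24165302 0.04926757] 0.05031941207280677
dir [-0.92691375 -0.37527444] -157.95872438018608 [np.float64(-0.06002526713859684), np.float64(0.05143528124813378)]
[215 266  45  21 256] [0.53443441 0.2941342  0.0492476 ] 0.05021946118612686
dir [-0.99682997  0.07956137] 175.43664620659501 [np.float64(-0.060332685438517435), np.float64(0.05329062429497872)]
barrel 52 [ 0.61082735 -0.21619781  0.05985753] 264 284 145 154
shaft 32 [ 0.61691561 -0.23530647  0.1028808 ] 271 278 135 139
wash 21 [ 0.61517829 -0.22536472  0.06701401] 267 281 145 150
flange 172 [ 0.59616978 -0.20918824  0.02497664] 261 290 152 168
```

View pics/crop0.png

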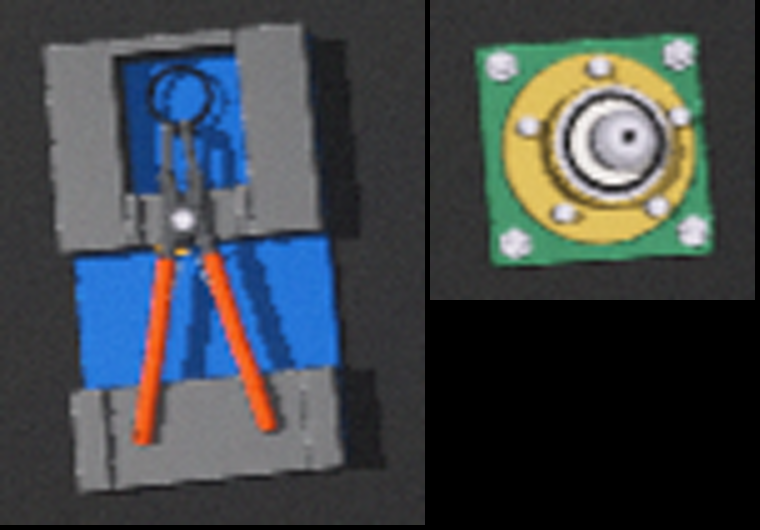

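```bash
cat >> h.py <<'E'
def ray(d,u,v,z):
    K=d['intrinsics']; T=d['pose']; w=T[:3,:3]@np.array([(u-K[0,2])/K[0,0],(v-K[1,2])/K[1,1],1]); return T[:3,3]+w*(z-T[2,3])/w[2]
def proj(d,p):
    T=d['pose'];q=(np.atleast_2d(p)-T[:3,3])@T[:3,:3];q=q@d['intrinsics'].T;return q[:,:2]/q[:,2:]
E
python3 - <<'E'
from h import *
from scipy.optimize import least_squares
D={n:dict(np.load(n+'0.npz')) for n in('top','side')}
d=D['top'];P=cloud(d);f=d['frame'].astype(int)
print('ring',ray(d,165.6,154.0,.0235),'pivot',ray(d,166.0,178.4,.053),P[176:181,164:169,2].round(4))
for n in D:
  d=D[n];P=cloud(d);f=d['frame'].astype(int)
  g=(f[...,1]>f[...,0]+25)&(f[...,1]>f[...,2]+10)&(P[...,0]>.45)&(P[...,0]<.75)&(P[...,1]<-.1)&(P[...,1]>-.4)&(P[...,2]>0.0)&(P[...,2]<.017)
  v,u=np.nonzero(g); q=np.array([ray(d,a,b,.012)[:2] for a,b in zip(u,v)])
  print(n,'plate',cv2.minAreaRect((q*1000).astype(np.float32)), len(q))
  # flange gold
  g=(P[...,2]>.02)&(P[...,2]<.03)&(f[...,0]>f[...,2]+40)&(P[...,0]>.45)&(P[...,0]<.75)&(P[...,1]<-.1)&(P[...,1]>-.4)
  v,u=np.nonzero(g); q=np.array([ray(d,a,b,.026)[:2] for a,b in zip(u,v)])
  h=cv2.minEnclosingCircle((q*1000).astype(np.float32)); print('flange',h)
  # pixel z>0.095
  g=(P[...,2]>.1025)&(P[...,0]>.5)&(P[...,0]<.72)&(P[...,1]<-.1)&(P[...,1]>-.35)
  v,u=np.nonzero(g); q=np.array([ray(d,a,b,.105)[:2] for a,b in zip(u,v)]); print('top',q.mean(0),np.ptp(q,0),len(q))
  im=cv2.resize(d['frame'][(slice(155,215) if n=='top' else slice(125,180)),(slice(300,370) if n=='top' else slice(240,310))],None,fx=8,fy=8,interpolation=cv2.INTER_CUBIC); cv2.imwrite(f'pics/hub_{n}.png',im[:,:,::-1])
  # handles tops
  m=(f[...,0]>130)&(f[...,1]<110)&(f[...,2]<80)&(P[...,2]>.049)&(P[...,2]<.056)&(P[...,1]>0)
  nl,lab,st,c=cv2.connectedComponentsWithStats(m.astype(np.uint8))
  for i in range(1,nl):
    if st[i,4]<30: continue
    v,u=np.nonzero(lab==i); q=np.array([ray(d,a,b,.052)[:2] for a,b in zip(u,v)])
    print('handle',cv2.minAreaRect((q*1000).astype(np.float32)))
E
```

```text
ring [0.69600567 0.28569761 0.0235    ] pivot [0.61703623 0.27528934 0.053     ] [[0.0575 0.0481 0.0489 0.0559 0.0524]
 [0.0505 0.0558 0.052  0.0494 0.052 ]
 [0.0536 0.056  0.0554 0.0583 0.0548]
 [0.053  0.0507 0.0556 0.0554 0.0505]
 [0.0514 0.0506 0.0582 0.0544 0.0514]]
top plate ((617.38037109375, -240.3443145751953), (139.78663635253906, 141.59104919433594), 5.469503879547119) 639
flange ((616.785400390625, -239.2092742919922), 59.630706787109375)
top [ 0.61701218 -0.23917965] [0.02697153 0.02642547] 61
handle ((544.1663818359375, 238.8135986328125), (112.39139556884766, 8.570428848266602), 20.705249786376953)
handle ((561.7568359375, 286.80975341796875), (7.00618314743042, 40.03211975097656), 86.22749328613281)
handle ((508.90350341796875, 291.5246887207031), (7.434178829193115, 54.833717346191406), 83.12551879882812)
side plate ((616.5228271484375, -229.8046875), (139.82106018066406, 150.38958740234375), 5.8150858879089355) 308
flange ((617.322265625, -229.8184814453125), 61.52207565307617)
top [ 0.6172532  -0.23417044] [0.02303289 0.02069568] 21
handle ((543.483642578125, 243.79299926757812), (111.20086669921875, 10.861899375915527), 21.584636688232422)
handle ((536.8595581054688, 293.7205505371094), (11.479476928710938, 113.2682876586914), 86.05571746826172)
```

View pics/hub_side.png

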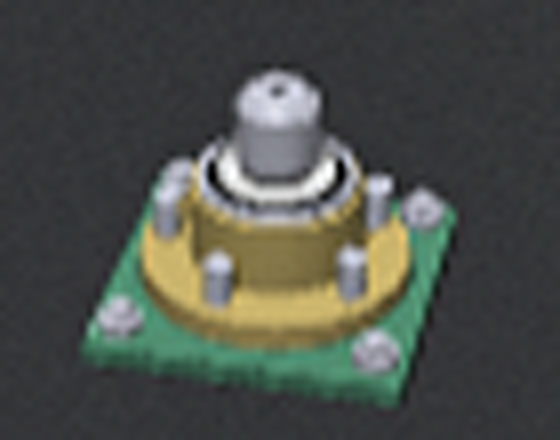

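View pics/hub_top.png

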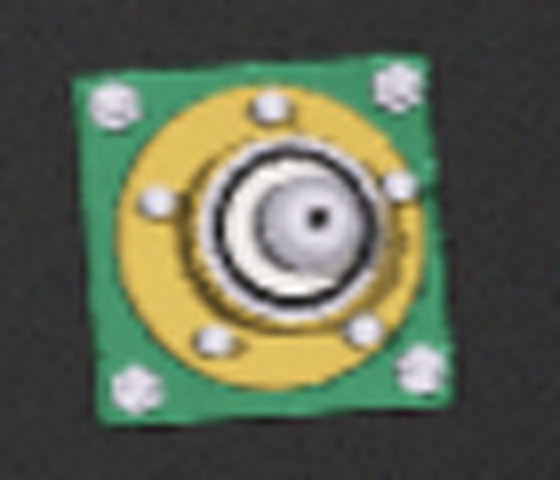

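Run:
```python
from h import *
D={n:dict(np.load(n+'0.npz')) for n in('top','side')}
print(ray(D['top'],339.25,181.6,.105),ray(D['side'],274.1,135.75,.105))
d=D['side']
im=cv2.resize(d['frame'][225:315,145:290],None,fx=5,fy=5,interpolation=cv2.INTER_CUBIC); cv2.imwrite('pics/pl_side.png',im[:,:,::-1])
# project model of the relaxed pliers w/ candidate pose
for piv,th in (((.6165,.275),8.0),):
  c,s=np.cos(np.radians(th)),np.sin(np.radians(th))
  for n in D:
    for nm,p in (('piv',(0,0,.052)),('hole',(.0763,0,.023)),('gl',(-.052,.025,.052)),('gr',(-.052,-.025,.052))):
      print(n,nm,proj(D[n],[piv[0]+c*p[0]-s*p[1],piv[1]+s*p[0]+c*p[1],p[2]]))
```

```text
[ 0.61832856 -0.24076248  0.105     ] [ 0.61867531 -0.2386533   0.105     ]
top piv [[166.15137792 178.60949216]]
top hole [[165.60063804 155.27896032]]
top gl [[159.55245055 196.50720093]]
top gr [[176.03577303 194.69663843]]
side piv [[208.99610225 259.62569178]]
side hole [[180.93156233 262.43693659]]
side gl [[227.01314385 271.37652662]]
side gr [[232.62678195 254.93287195]]
```

View pics/pl_side.png

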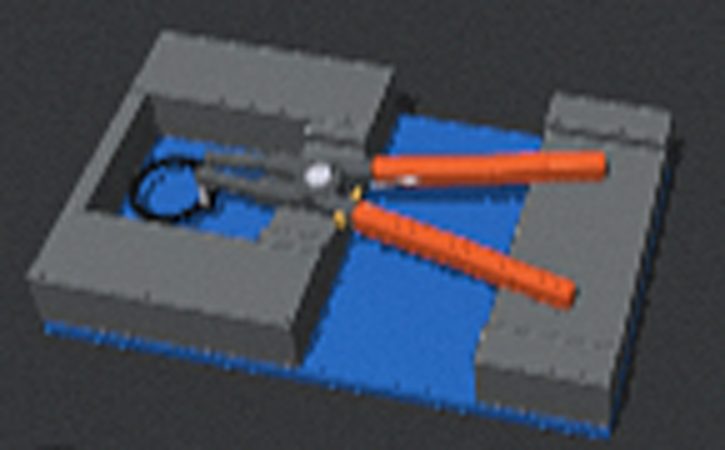

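Crop check: the orange-handled pliers lie in the tray with the pivot screw at top (166,178.5) and side (208,259.7), and the ring at top (166,154). That confirms they are the right pair. The stub top's centre mark is at top (339,182) and side (274,136), and both cameras agree to about 2 mm: hub axis ≈ (0.618,-0.240), pivot ≈ (0.617,0.275), heading ≈ 8°. Next I move over the handles.

```bash
python3 -m crank '85 -34 35 0 0 0 0;85 -34 35 0 0 0 0;85 -34 35 0 0 0 0;85 -34 35 0 0 0 0;85 -34 35 0 0 0 0;85 -34 35 0 0 0 0;85 -34 35 0 0 0 0;85 -34 35 0 0 0 0;85 -34 35 0 0 0 0;85 -34 35 0 0 0 0;85 -34 35 0 0 0 0;85 -34 35 0 0 0 0;85 -34 35 0 0 0 0;85 -34 35 0 0 0 0;85 -34 35 0 0 0 0;85 -34 35 0 0 0 0;85 0 0 0 0 0 0.12;85 0 0 0 0 0 0.11;85 0 0 0 0 0 0' 60
cat > to.py <<'E'
# print delta to a TCP target (x y z) and heading deg (tool x = -pliers x)
import sys; from h import *
from scipy.spatial.transform import Rotation as R
x,y,z,h=map(float,sys.argv[1:5]); s=r.get_state(); Rc=s['ee_rot']; a=np.radians(h)
Rt=np.array([[-np.cos(a),-np.sin(a),0],[-np.sin(a),np.cos(a),0],[0,0,-1]])
print('t',s['t'],'tcp',s['tcp_pos'].round(4),'w',s['gripper_width'],'F',s['contact_force'].round(1),'M',s['wrist_torque'].round(2))
print('shift mm',(Rc.T@(np.array([x,y,z])-s['tcp_pos'])*1000).round(1),'turn',R.from_matrix(Rc.T@Rt).as_rotvec().round(4),'q',s['joint_positions'].round(2))
E
python3 to.py .5655 .268 .0235 8
```

```text
t: 2.0
tcp_pos: [0.5217, 0.1592, 0.2305]
ee_rot: [[-0.99, -0.138, -0.001], [-0.138, 0.99, -0.001], [0.001, -0.0, -1.0]]
contact_force: [-0.0, -0.5, 0.2]
gripper_width: 0.0852
t 2.0 tcp [0.5217 0.1592 0.2305] w 0.08521391413091749 F [-0.  -0.5  0.2] M [-0.02  0.03  0.05]
shift mm [-58.7 101.8 206.9] turn [-0.0005 -0.0015 -0.0011] q [ 0.66 -0.1  -0.06 -0.   -1.62 -2.1 ]
```

```bash
python3 -m crank '85 -19.6 34 0 0 0 0;85 -19.6 34 0 0 0 0;85 -19.5 33.8 0 0 0 0;85 0 0 45 0 0 0;85 0 0 45 0 0 0;85 0 0 30 0 0 0;85 0 0 0 0 0 0' 60
python3 to.py .5655 .268 .0235 8
python3 - <<'E'
from h import *
ims=[]
d=snap('top','t1');ims.append(cv2.resize(d['frame'][130:240,120:230],None,fx=5,fy=5))
d=snap('side','s1');ims.append(cv2.resize(d['frame'][200:310,150:290],None,fx=5,fy=5))
cv2.imwrite('pics/t1c.png',ims[0][:,:,::-1]);cv2.imwrite('pics/s1c.png',ims[1][:,:,::-1])
E
```

```text
t: 2.7
tcp_pos: [0.5633, 0.2661, 0.1053]
ee_rot: [[-0.99, -0.14, -0.008], [-0.14, 0.99, -0.005], [0.009, -0.004, -1.0]]
contact_force: [0.3, -0.6, 0.1]
gripper_width: 0.085
t 2.7 tcp [0.5633 0.2661 0.1053] w 0.08502452648468274 F [ 0.3 -0.6  0.1] M [-0.03  0.02  0.03]
shift mm [-3.2  1.9 81.8] turn [-0.0038 -0.009   0.0013] q [ 0.76  0.13 -0.05 -0.   -1.4  -2.19]
```

View pics/t1c.png

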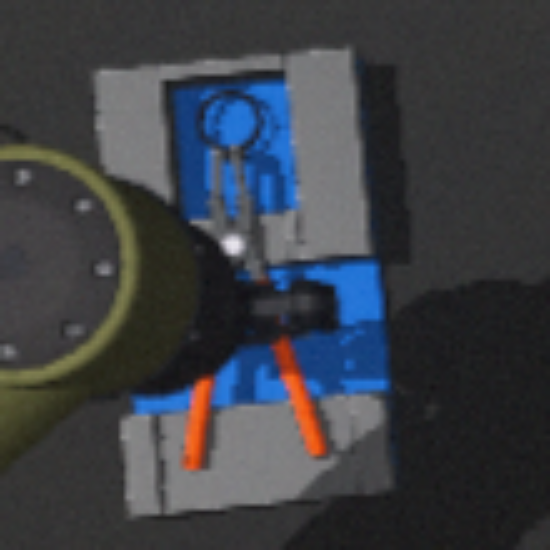

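View pics/s1c.png

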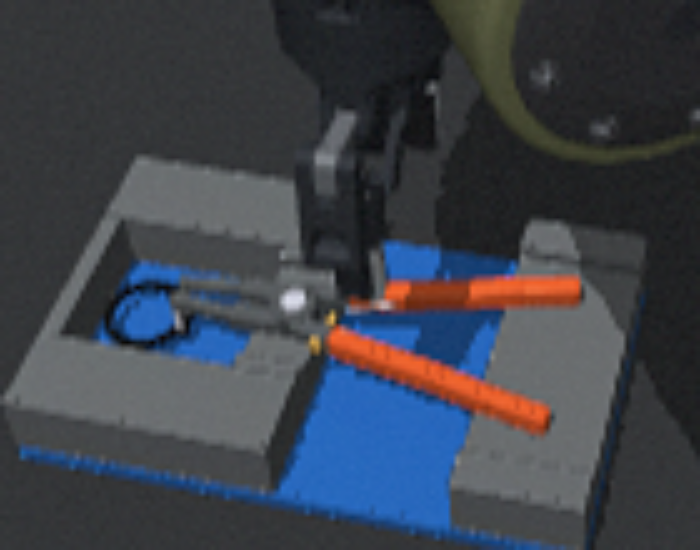

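The gripper hangs above the handles, centred to the extent visible, with the fingers at side-crop (340,270). I descend in two steps with the fix included.

```bash
python3 -m crank '85 -2.5 2 20 0 0 0;85 0 0 20 0 0 0;85 0 0 0 0 0 0;85 0 0 0 0 0 0' 60
python3 to.py .5655 .268 .0235 8
```

```text
t: 3.2
tcp_pos: [0.5691, 0.2704, 0.0741]
ee_rot: [[-0.99, -0.139, 0.003], [-0.139, 0.99, 0.001], [-0.003, 0.001, -1.0]]
contact_force: [0.2, -0.7, 0.1]
gripper_width: 0.0848
t 3.2 tcp [0.5691 0.2704 0.0741] w 0.08484567382013308 F [ 0.2 -0.7  0.1] M [ 0.04 -0.04  0.01]
shift mm [ 4.1 -1.9 50.5] turn [ 0.0009  0.0029 -0.0001] q [ 0.76  0.15 -0.08  0.   -1.33 -2.19]
```

```bash
python3 -m crank '85 3 -1.5 20 0 0 0;85 0 0 10 0 0 0;85 0 0 0 0 0 0;85 0 0 0 0 0 0' 60
python3 to.py .5655 .268 .0235 8
```

```text
t: 3.6
tcp_pos: [0.5659, 0.2684, 0.0426]
ee_rot: [[-0.99, -0.139, 0.001], [-0.139, 0.99, 0.0], [-0.001, 0.0, -1.0]]
contact_force: [0.0, -0.4, -0.5]
gripper_width: 0.0852
t 3.6 tcp [0.5659 0.2684 0.0426] w 0.08519736939104904 F [ 0.  -0.4 -0.5] M [-0.01 -0.01 -0.05]
shift mm [ 0.5 -0.4 19.1] turn [ 0.0002  0.0013 -0.0005] q [ 0.76  0.17 -0.13  0.   -1.28 -2.19]
```

```bash
python3 -m crank '85 0.5 0 12 0 0 0;85 0 0 7 0 0 0;85 0 0 0 0 0 0;54 0 0 0 0 0 0;54 0 0 0 0 0 0;54 0 0 0 0 0 0;48 0 0 0 0 0 0;48 0 0 0 0 0 0;48 0 0 0 0 0 0' 40
python3 to.py .5655 .268 .0235 8
python3 - <<'E'
from h import *
d=snap('top','t2');a=cv2.resize(d['frame'][140:240,125:215],None,fx=4,fy=4)
d=snap('side','s2');b=cv2.resize(d['frame'][210:310,160:260],None,fx=4,fy=4)
cv2.imwrite('pics/c2.png',np.hstack([a,b])[:,:,::-1])
E
```

```text
t: 4.5
tcp_pos: [0.5652, 0.2684, 0.0236]
ee_rot: [[-0.99, -0.139, 0.001], [-0.139, 0.99, 0.001], [-0.001, 0.0, -1.0]]
contact_force: [-2.4, -0.5, 5.2]
gripper_width: 0.048
t 4.5 tcp [0.5652 0.2684 0.0236] w 0.047988791318066715 F [-2.4 -0.5  5.2] M [-0.13  0.9   0.02]
shift mm [-0.2 -0.4  0.1] turn [ 0.0004  0.0013 -0.0005] q [ 0.76  0.18 -0.15  0.   -1.24 -2.19]
```

View pics/c2.png

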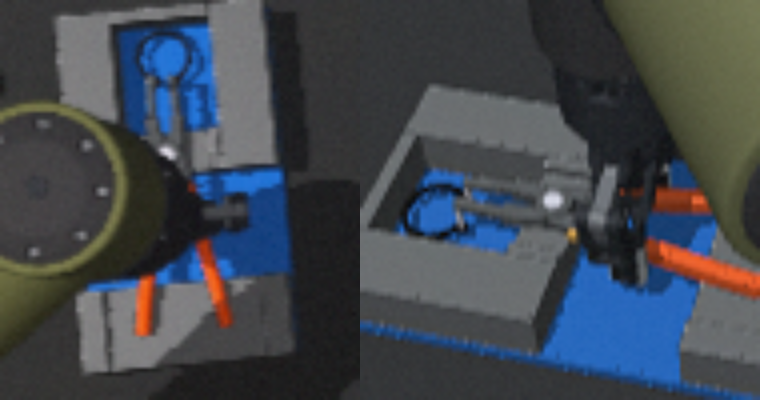

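Both fingers touch the handles, which are still relaxed, and the pliers have stayed put. I squeeze in steps, raising the tool slightly because the pads swing forward.

```bash
python3 -m crank '44 0 0 -0.6 0 0 0;40 0 0 -0.5 0 0 0;36 0 0 -0.5 0 0 0;32 0 0 -0.5 0 0 0;29 0 0 -0.3 0 0 0;29 0 0 0 0 0 0;20 0 0 0 0 0 0;20 0 0 0 0 0 0;20 0 0 0 0 0 0' 50
python3 to.py .5655 .268 .0235 8
python3 - <<'E'
from h import *
d=snap('top','t3');a=cv2.resize(d['frame'][140:240,125:215],None,fx=4,fy=4)
d=snap('side','s3');b=cv2.resize(d['frame'][210:310,160:260],None,fx=4,fy=4)
cv2.imwrite('pics/c3.png',np.hstack([a,b])[:,:,::-1])
E
```

```text
t: 5.5
tcp_pos: [0.5653, 0.2684, 0.0262]
ee_rot: [[-0.99, -0.139, 0.001], [-0.139, 0.99, 0.001], [-0.002, 0.001, -1.0]]
contact_force: [-3.8, -0.6, 7.9]
gripper_width: 0.0254
t 5.5 tcp [0.5653 0.2684 0.0262] w 0.025409477976795245 F [-3.8 -0.6  7.9] M [-0.2   0.99 -0.  ]
shift mm [-0.1 -0.4  2.7] turn [ 0.0005  0.0016 -0.0005] q [ 0.76  0.18 -0.15  0.   -1.25 -2.19]
```

View pics/c3.png

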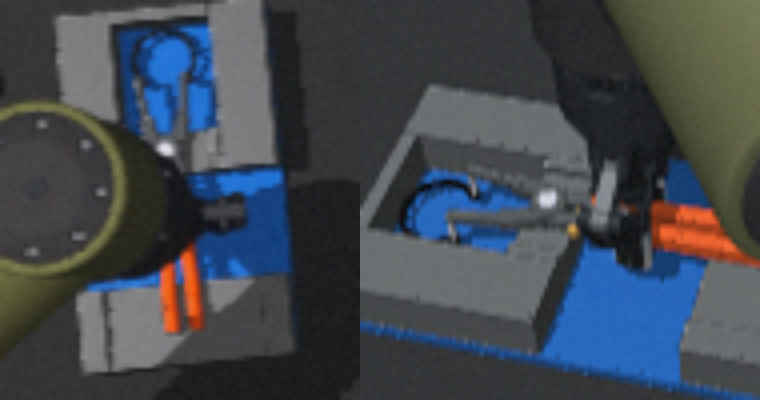

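The handles are parallel, the ring is visibly open in the bay (side crop (440,215)) and the pliers have crept forward about 4 mm. I lift straight up, gently at first.

```bash
python3 -m crank '20 0 0 -3 0 0 0;20 0 0 -6 0 0 0;20 0 0 -10 0 0 0;20 0 0 -20 0 0 0;20 0 0 -20 0 0 0;20 0 0 -25 0 0 0;20 0 0 -25 0 0 0;20 0 0 -25 0 0 0;20 0 0 -20 0 0 0;20 0 0 0 0 0 0;20 0 0 0 0 0 0;20 0 0 0 0 0 0' 50
python3 to.py .5655 .268 .18 8
python3 - <<'E'
from h import *
d=snap('top','t4');a=cv2.resize(d['frame'][100:240,115:215],None,fx=4,fy=4)
d=snap('side','s4');b=cv2.resize(d['frame'][150:290,160:260],None,fx=4,fy=4)
cv2.imwrite('pics/c4.png',np.hstack([a,b])[:,:,::-1])
E
```

```text
t: 6.8
tcp_pos: [0.5641, 0.2679, 0.1766]
ee_rot: [[-0.99, -0.138, -0.003], [-0.138, 0.99, -0.001], [0.003, -0.001, -1.0]]
contact_force: [-0.4, 0.5, -2.9]
gripper_width: 0.0256
t 6.8 tcp [0.5641 0.2679 0.1766] w 0.025623669176956153 F [-0.4  0.5 -2.9] M [0.   0.1  0.01]
shift mm [-1.4 -0.1 -3.4] turn [-0.0009 -0.0029 -0.0009] q [ 0.76  0.11  0.06 -0.   -1.52 -2.19]
```

View pics/c4.png

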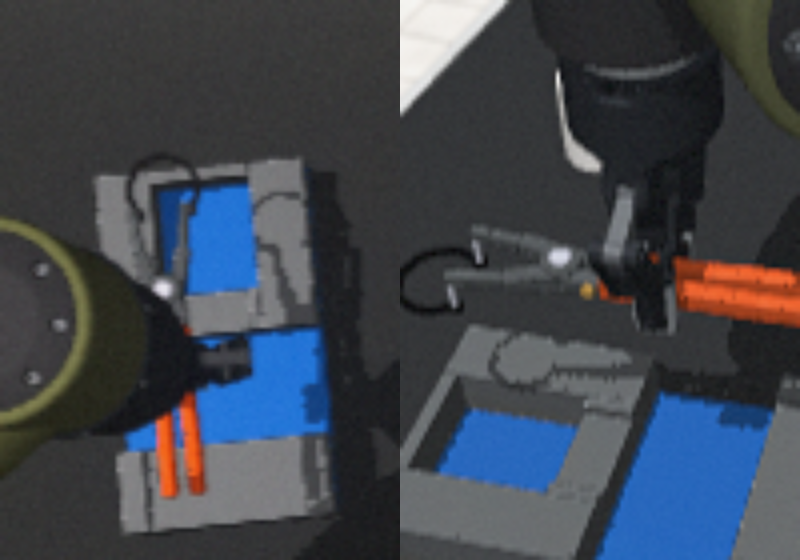

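```bash
cat > fit.py <<'E'
import sys; from h import *
s=r.get_state(); 
def run(tag,live=True):
    T=s['tcp_pos'];Rt=s['ee_rot']
    for n in('top','side'):
        d=dict(np.load(f'{n[0]}{tag}.npz'));P=cloud(d);f=d['frame'].astype(int)
        m=(f[...,0]>130)&(f[...,1]<110)&(f[...,2]<80)
        L=(P-T)@Rt; X=-L[...,0];Y=L[...,1];Z=-L[...,2]   # pliers-like axes rel TCP
        m&=(X<0)&(X>-.12)&(abs(Y)<.04)&(abs(Z-.02)<.04)
        if m.sum()<20: continue
        # upper surface: for X bins take 80 percentile
        A=np.c_[X[m],np.ones(m.sum())]; w=Z[m]
        hi=[(x,np.percentile(Z[m&(abs(X-x)<.008)],70),np.median(Y[m&(abs(X-x)<.008)]),(m&(abs(X-x)<.008)).sum()) for x in np.arange(-.1,0,.016) if (m&(abs(X-x)<.008)).sum()>8]
        print(n,np.round(np.array(hi)*1000,1).tolist(),'slope deg',np.degrees(np.linalg.lstsq(A,w,rcond=None)[0][0]).round(2),'X range',X[m].min().round(4))
        a=(X>.02)&(X<.17)&(abs(Y)<.035)&(abs(Z)<.045)
        for x in np.arange(.03,.165,.015):
            q=a&(abs(X-x)<.0075)
            if q.sum()>4: print('   x',round(x,3),'n',q.sum(),'Zmed/max',np.round(np.percentile(Z[q],[50,90])*1000,1),'Y',np.round([Y[q].min()*1000,Y[q].max()*1000],1))
run(sys.argv[1])
E
python3 fit.py 4
```

```text
top [[-84.0, 26.6, -6.2, 13000.0], [-68.0, 26.1, -5.8, 47000.0], [-52.0, 25.3, -4.7, 44000.0], [-36.0, 25.9, -6.5, 39000.0], [-20.0, 25.4, -8.9, 13000.0]] slope deg -0.23 X range -0.0799
   x 0.03 n 9 Zmed/max [19.3 24.1] Y [-12.1  -8.1]
   x 0.045 n 21 Zmed/max [23.4 26.7] Y [-12.3   0.5]
   x 0.06 n 53 Zmed/max [24.6 26.8] Y [-14.6  13.7]
   x 0.075 n 45 Zmed/max [22.  23.7] Y [-18.7  17.8]
   x 0.09 n 33 Zmed/max [20.9 23.5] Y [-18.9  18.5]
   x 0.105 n 36 Zmed/max [20.1 22. ] Y [-20.3  20.4]
   x 0.12 n 22 Zmed/max [-2.7 17.2] Y [-24.7  25.3]
   x 0.135 n 19 Zmed/max [-4.3 -2.2] Y [-25.3  25.6]
   x 0.15 n 29 Zmed/max [-3.2 -1. ] Y [-18.2  20.9]
side [[-84.0, 25.0, 10.3, 21000.0], [-68.0, 25.3, 8.2, 90000.0], [-52.0, 25.2, -0.4, 87000.0], [-36.0, 25.2, 7.1, 90000.0], [-20.0, 25.1, 7.7, 72000.0], [-4.0, 25.7, -4.0, 12000.0]] slope deg 0.56 X range -0.0806
   x 0.03 n 24 Zmed/max [20.2 22.9] Y [ 6.8 17. ]
   x 0.045 n 66 Zmed/max [22.4 24.9] Y [-8.4 17.1]
   x 0.06 n 78 Zmed/max [23.8 26.7] Y [-12.4  18.2]
   x 0.075 n 80 Zmed/max [21.5 23. ] Y [-16.2  21.1]
   x 0.09 n 55 Zmed/max [20.6 21.9] Y [-16.9  20.9]
   x 0.105 n 65 Zmed/max [18.5 22. ] Y [-20.7  23.6]
   x 0.12 n 54 Zmed/max [-2.2 19.4] Y [-21.3  25.6]
   x 0.135 n 33 Zmed/max [-4.1 -3. ] Y [-25.7  27.2]
   x 0.15 n 39 Zmed/max [-4.3 -3. ] Y [-19.   22.1]
```

The pliers are held level (slope within 0.6°), with the handles 7 mm above the origin as expected. The ring hole is ≈132 mm ahead of the TCP and 3 mm below it. Next I carry it to above the stub with the ring at z≈0.17.

```bash
python3 -m crank '20 4 -14 0 0 0 0;20 8 -27 0 0 0 0;20 10 -34 0 0 0 0;20 10 -34 0 0 0 0;20 10 -34 0 0 0 0;20 10 -34 0 0 0 0;20 10 -34 0 0 0 0;20 10 -34 0 0 0 0;20 10 -34 0 0 0 0;20 10 -34 0 0 0 0;20 10 -34 0 0 0 0;20 10 -34 0 0 0 0;20 10 -34 0 0 0 0;20 10 -34 0 0 0 0;20 8 -27 0 0 0 0;20 5 -20 0 0 0 0;20 3 -10 0 0 0 0;20 0 0 0 0 0 0;20 0 0 0 0 0 0;20 0 0 0 0 0 0' 50
python3 to.py .4873 -.2584 .133 8
```

```text
t: 8.9
tcp_pos: [0.4883, -0.2528, 0.1786]
ee_rot: [[-0.99, -0.139, -0.0], [-0.139, 0.99, 0.0], [-0.0, 0.0, -1.0]]
contact_force: [0.0, 0.4, -2.7]
gripper_width: 0.0251
t 8.9 tcp [ 0.4883 -0.2528  0.1786] w 0.025104356946548074 F [ 0.   0.4 -2.7] M [-0.03  0.11 -0.02]
shift mm [ 1.8 -5.4 45.6] turn [0.0002 0.     0.0001] q [-0.11 -0.09 -0.14 -0.   -1.52 -1.32]
```

```bash
python3 -m crank '20 1.8 -5.4 10 0 0 0;20 0 0 15 0 0 0;20 0 0 12 0 0 0;20 0 0 5 0 0 0;20 0 0 0 0 0 0;20 0 0 0 0 0 0;20 0 0 0 0 0 0' 50
python3 to.py .4873 -.2584 .133 8;python3 - <<'E'
from h import *
d=snap('top','t5');a=cv2.resize(d['frame'][145:225,295:375],None,fx=7,fy=7,interpolation=cv2.INTER_CUBIC)
d=snap('side','s5');b=cv2.resize(d['frame'][95:175,230:310],None,fx=7,fy=7,interpolation=cv2.INTER_CUBIC)
cv2.imwrite('pics/t5c.png',a[:,:,::-1]);cv2.imwrite('pics/s5c.png',b[:,:,::-1])
E
python3 fit.py 5
```

```text
t: 9.6
tcp_pos: [0.4876, -0.2592, 0.1374]
ee_rot: [[-0.99, -0.138, 0.001], [-0.138, 0.99, -0.0], [-0.001, -0.001, -1.0]]
contact_force: [0.1, 0.8, -3.1]
gripper_width: 0.0255
t 9.6 tcp [ 0.4876 -0.2592  0.1374] w 0.025531060970105157 F [ 0.1  0.8 -3.1] M [0.03 0.07 0.01]
shift mm [0.2 0.8 4.4] turn [-0.0006  0.001  -0.0007] q [-0.12 -0.08 -0.2   0.   -1.45 -1.31]
top [[-68.0, 27.8, -5.0, 31000.0]] slope deg 3.7 X range -0.0807
   x 0.075 n 35 Zmed/max [22.3 26.1] Y [-17.   19.8]
   x 0.09 n 28 Zmed/max [20.8 24.5] Y [-15.4  20.3]
   x 0.105 n 29 Zmed/max [20.4 24.2] Y [-17.9  21. ]
   x 0.12 n 62 Zmed/max [-31.3   2. ] Y [-23.7  26.9]
   x 0.135 n 71 Zmed/max [-32.8  -1.5] Y [-24.4  25.3]
   x 0.15 n 37 Zmed/max [-4.3  0.2] Y [-20.4  20.1]
side [[-68.0, 24.9, -2.6, 14000.0], [-52.0, 25.3, 1.2, 12000.0], [-36.0, 24.7, -0.3, 13000.0], [-20.0, 24.3, 0.2, 12000.0]] slope deg -0.36 X range -0.0789
   x 0.03 n 32 Zmed/max [20.9 23.8] Y [-9.4 19.5]
   x 0.045 n 31 Zmed/max [20.7 24.1] Y [-12.1  21.5]
   x 0.06 n 31 Zmed/max [21.7 25.9] Y [-14.8  19.3]
   x 0.075 n 35 Zmed/max [20.5 22.5] Y [-11.7  21.8]
   x 0.09 n 23 Zmed/max [19.5 21.8] Y [-15.2  22.7]
   x 0.105 n 27 Zmed/max [18.4 20.7] Y [-15.3  24.4]
   x 0.12 n 48 Zmed/max [-33.2  13.8] Y [-25.3  27.2]
   x 0.135 n 41 Zmed/max [-34.5  -4.2] Y [-21.7  27.7]
   x 0.15 n 22 Zmed/max [-5.6 -3. ] Y [-19.2  20.6]
```

View pics/t5c.png

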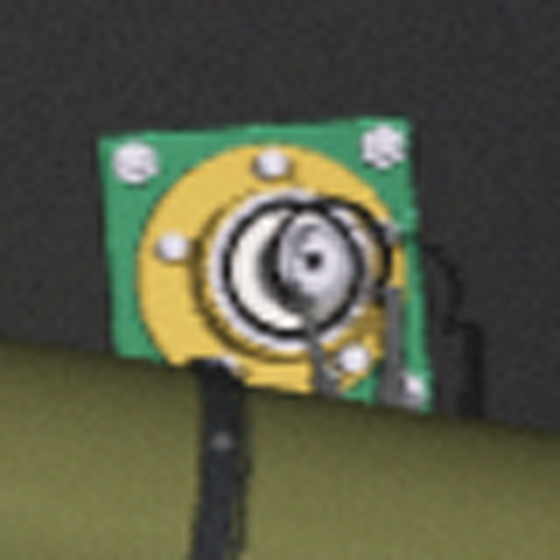

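View pics/s5c.png

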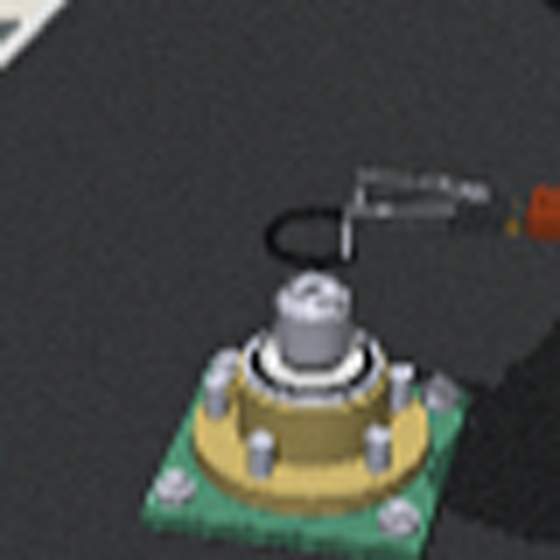

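```bash
cat > ov.py <<'E'
import sys; from h import *
# args: tag dx dy(dpliers mm: X hole, Y hole, Zoff) hubx huby
tag=sys.argv[1]; hx,hy,hz,ax,ay=map(float,sys.argv[2:7])
s=r.get_state();T=s['tcp_pos'];Rt=s['ee_rot']
c=T+Rt@(np.array([-hx,hy,-hz])/1000); print('hole world',c.round(4),'rel hub',((c-[ax,ay,0])*1000).round(1))
th=np.radians(np.arange(0,360,3))
out=[]
for n,(v0,u0) in (('top',(150,305)),('side',(100,238))):
    d=dict(np.load(f'{n[0]}{tag}.npz')); S=7
    im=cv2.resize(d['frame'][v0:v0+75,u0:u0+57],None,fx=S,fy=S,interpolation=cv2.INTER_CUBIC)
    o=im.copy()
    def draw(p,col):
        for q in proj(d,p): cv2.circle(o,tuple(int(round(k)) for k in ((q-[u0,v0]+.5)*S-.5)),0,col,-1)
    a0=np.degrees(np.arctan2(-Rt[1,0],-Rt[0,0]))
    for R in(.0203,.0243): 
        k=abs((np.degrees(th)-a0-180+180)%360-180)>42
        draw(np.c_[c[0]+R*np.cos(th),c[1]+R*np.sin(th),np.full(len(th),c[2])][k],(255,0,0))
    for R,z in((.012,.105),(.018,.099),(.026,.067),(.038,.060)): draw(np.c_[ax+R*np.cos(th),ay+R*np.sin(th),np.full(len(th),z)],(255,0,255))
    out.append(np.hstack([o,im]) if 0 else o)
cv2.imwrite(f'pics/{sys.argv[7]}.png',np.hstack(out)[:,:,::-1])
E
python3 ov.py 5 132 0 3.2 .618 -.240 ov5
```

```text
hole world [ 0.6183 -0.2409  0.1407] rel hub [  0.3  -0.9 140.7]
```

View pics/ov5.png

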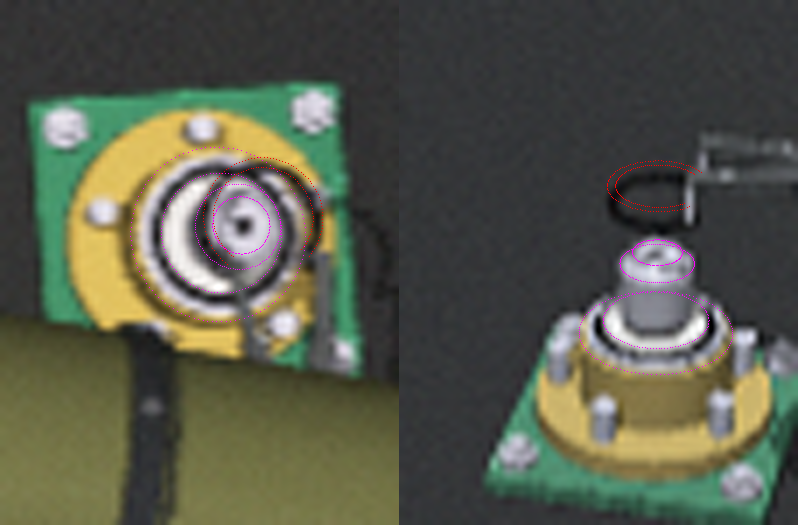

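```bash
sed -i 's/hy,-hz\]/hy,hz]/' ov.py; python3 ov.py 5 132 0 3.2 .618 -.240 ov5b
```

```text
hole world [ 0.6183 -0.2409  0.1343] rel hub [  0.3  -0.9 134.3]
```

View pics/ov5b.png

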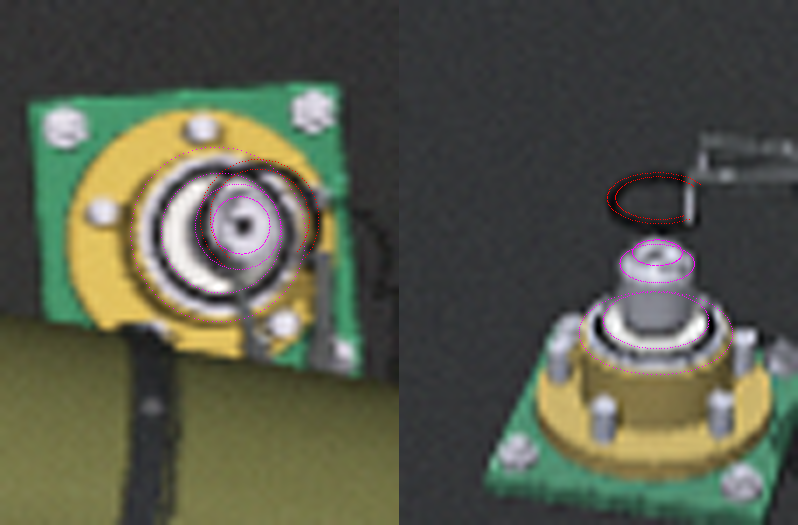

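```bash
cat > rf.py <<'E'
import sys; from h import *
from scipy.ndimage import map_coordinates
tag=sys.argv[1]; zr=float(sys.argv[2])
s=r.get_state();T=s['tcp_pos'];Rt=s['ee_rot']; c0=T+Rt@np.array([-.132,0,.0032]); c0[2]+=zr/1000
a0=np.arctan2(-Rt[1,0],-Rt[0,0]); al=np.radians(np.arange(-130,131,4))+a0
for n in('top','side'):
    d=dict(np.load(f'{n[0]}{tag}.npz')); g=cv2.cvtColor(d['frame'],cv2.COLOR_RGB2GRAY).astype(float)
    zt=d['z_map']
    def samp(c,R):
        q=proj(d,np.c_[c[0]+R*np.cos(al),c[1]+R*np.sin(al),np.full(len(al),c[2])]); return map_coordinates(g,[q[:,1],q[:,0]],order=1)
    res=[]
    for dx in np.arange(-6,6.1,.5):
        for dy in np.arange(-6,6.1,.5):
            c=c0+np.array([dx,dy,0])/1000
            m=np.minimum(samp(c,.0223),90); i=np.minimum(samp(c,.0183),90);o=np.minimum(samp(c,.0263),90)
            res.append(((m-.5*i-.5*o).mean(),dx,dy))
    res.sort(); R5=np.array(res[:12]); print(n,'best d',R5[0],'avg',R5[:,1:].mean(0),'-> xy',(c0[:2]+R5[:,1:].mean(0)/1000).round(4))
E
for z in -3 0 3; do python3 rf.py 5 $z;done
```

```text
top best d [-22.66698839  -1.5         -0.5       ] avg [-1.41666667 -0.45833333] -> xy [ 0.6168 -0.2414]
side best d [-11.47800965   0.          -1.5       ] avg [ 0.16666667 -1.20833333] -> xy [ 0.6184 -0.2421]
top best d [-22.99041767  -2.           0.5       ] avg [-1.75  0.25] -> xy [ 0.6165 -0.2406]
side best d [-11.79013595  -1.5          3.5       ] avg [-1.54166667  3.625     ] -> xy [ 0.6167 -0.2373]
top best d [-24.05595867  -2.           1.        ] avg [-2.08333333  0.95833333] -> xy [ 0.6162 -0.2399]
side best d [-9.37277632 -2.5         6.        ] avg [-2.5         5.66666667] -> xy [ 0.6158 -0.2352]
```

Run:
```python
from h import *
from scipy.ndimage import map_coordinates
from scipy.optimize import minimize
al=np.radians(np.arange(0,360,3))
for n in('top','side'):
    d=dict(np.load(f'{n}0.npz')); f=d['frame'].astype(float); g=f.mean(2); sat=f[...,0]-f[...,2]; red=f[...,0]
    def samp(im,c,R,z):
        q=proj(d,np.c_[c[0]+R*np.cos(al),c[1]+R*np.sin(al),np.full(len(al),z)]); return map_coordinates(im,[q[:,1],q[:,0]],order=1)
    for nm,im,R,z,lo,dr in(('washer',g,.026,.067,60,.0015),('flange',red,.060,.026,0,.002),('top shaft r18',g,.018,.099,0,.002)):
        best=[]
        for x in np.arange(.612,.6241,.0005):
            for y in np.arange(-.246,-.2339,.0005):
                i=samp(im,(x,y),R-dr,z);o=samp(im,(x,y),R+dr,z); best.append(((i-o).mean(),x,y))
        best.sort(reverse=True);B=np.array(best[:12]); print(n,nm,B[0].round(4),B[:,1:].mean(0).round(4))
```

```text
top washer [100.3238   0.6175  -0.24  ] [ 0.6175 -0.2401]
top flange [102.0205   0.6175  -0.24  ] [ 0.6172 -0.2402]
top top shaft r18 [42.9385  0.622  -0.2355] [ 0.6221 -0.2354]
side washer [57.5265  0.618  -0.2375] [ 0.6179 -0.2372]
side flange [38.6401  0.618  -0.2375] [ 0.618  -0.2375]
side top shaft r18 [60.8541  0.618  -0.2395] [ 0.618  -0.2396]
```

In the same-camera fits, the ring centre sits (-0.9,-0.6) mm from the axis in the top view and (-1.0,-0.5) mm in the side view. I correct that and descend to just above the stub.

```bash
python3 -m crank '20 -1 0.4 0 0 0 0;20 0 0 8 0 0 0;20 0 0 8 0 0 0;20 0 0 4 0 0 0;20 0 0 0 0 0 0;20 0 0 0 0 0 0;20 0 0 0 0 0 0;20 0 0 0 0 0 0' 50
python3 to.py .4882 -.2587 .0717 8;python3 - <<'E'
from h import *
snap('top','t6');snap('side','s6')
E
python3 rf.py 6 0;python3 rf.py 6 -.7; python3 ov.py 6 131 0 3.5 .6175 -.240 ov6
```

```text
t: 10.5
tcp_pos: [0.4883, -0.2586, 0.117]
ee_rot: [[-0.99, -0.138, 0.001], [-0.138, 0.99, -0.0], [-0.001, -0.0, -1.0]]
contact_force: [0.1, 0.3, -2.9]
gripper_width: 0.0254
t 10.5 tcp [ 0.4883 -0.2586  0.117 ] w 0.02542309405945852 F [ 0.1  0.3 -2.9] M [-0.    0.11 -0.01]
shift mm [ 0.2 -0.1 45.3] turn [-0.0002  0.0005 -0.0008] q [-0.12 -0.07 -0.23  0.   -1.41 -1.31]
top best d [-26.54342962  -1.5         -0.5       ] avg [-1.45833333 -0.41666667] -> xy [ 0.6176 -0.2407]
side best d [-11.56312574  -1.5          3.5       ] avg [-1.625       3.70833333] -> xy [ 0.6174 -0.2366]
top best d [-26.17115776  -1.5         -0.5       ] avg [-1.45833333 -0.54166667] -> xy [ 0.6176 -0.2408]
side best d [-11.56721273  -1.           2.5       ] avg [-1.20833333  2.625     ] -> xy [ 0.6178 -0.2377]
hole world [ 0.618  -0.2404  0.1135] rel hub [  0.5  -0.4 113.5]
```

View pics/ov6.png

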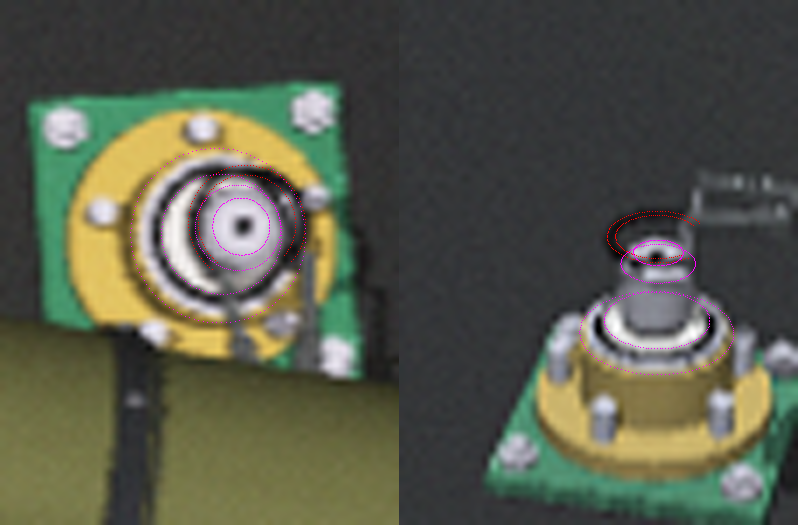

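Ring and axis now agree to about 0.6 mm (top) and 0.2 mm (side). I descend slowly and check force.

```bash
python3 -m crank '20 0 0.3 2 0 0 0;20 0 0 2 0 0 0;20 0 0 2 0 0 0;20 0 0 2 0 0 0;20 0 0 2 0 0 0;20 0 0 2 0 0 0;20 0 0 2 0 0 0;20 0 0 0 0 0 0;20 0 0 0 0 0 0' 50
python3 to.py .4882 -.2587 .0717 8
python3 -m crank '20 0 0 2 0 0 0;20 0 0 2 0 0 0;20 0 0 2 0 0 0;20 0 0 0 0 0 0;20 0 0 0 0 0 0' 50
python3 to.py .4882 -.2587 .0717 8
```

```text
t: 11.5
tcp_pos: [0.4881, -0.2583, 0.1026]
ee_rot: [[-0.99, -0.138, -0.0], [-0.138, 0.99, 0.0], [0.0, 0.0, -1.0]]
contact_force: [-0.3, -0.2, -2.4]
gripper_width: 0.0256
t 11.5 tcp [ 0.4881 -0.2583  0.1026] w 0.025615462051821046 F [-0.3 -0.2 -2.4] M [ 0.    0.01 -0.03]
shift mm [-0.  -0.4 30.9] turn [ 0.0001 -0.0001 -0.0008] q [-0.12 -0.06 -0.25 -0.   -1.38 -1.31]
t: 12.0
tcp_pos: [0.4881, -0.2582, 0.0966]
ee_rot: [[-0.99, -0.138, -0.0], [-0.138, 0.99, 0.0], [0.0, 0.0, -1.0]]
contact_force: [0.2, -0.8, -2.2]
gripper_width: 0.0252
t 12.0 tcp [ 0.4881 -0.2582  0.0966] w 0.02520686875463527 F [ 0.2 -0.8 -2.2] M [-0.05  0.06  0.01]
shift mm [-0.  -0.5 24.9] turn [ 0.0001 -0.0002 -0.0008] q [-0.12 -0.06 -0.26 -0.   -1.37 -1.31]
```

```bash
python3 - <<'E'
from h import *
d=snap('top','t7');a=cv2.resize(d['frame'][160:215,315:360],None,fx=10,fy=10,interpolation=cv2.INTER_CUBIC)
d=snap('side','s7');b=cv2.resize(d['frame'][120:175,252:286],None,fx=10,fy=10,interpolation=cv2.INTER_CUBIC)
cv2.imwrite('pics/c7.png',np.hstack([a,b])[:,:,::-1])
E
python3 rf.py 7 -.5
```

```text
top best d [-32.30967963  -1.          -1.        ] avg [-0.91666667 -0.95833333] -> xy [ 0.618 -0.241]
side best d [-13.63694384  -2.5          5.        ] avg [-2.125       4.45833333] -> xy [ 0.6168 -0.2355]
```

View pics/c7.png

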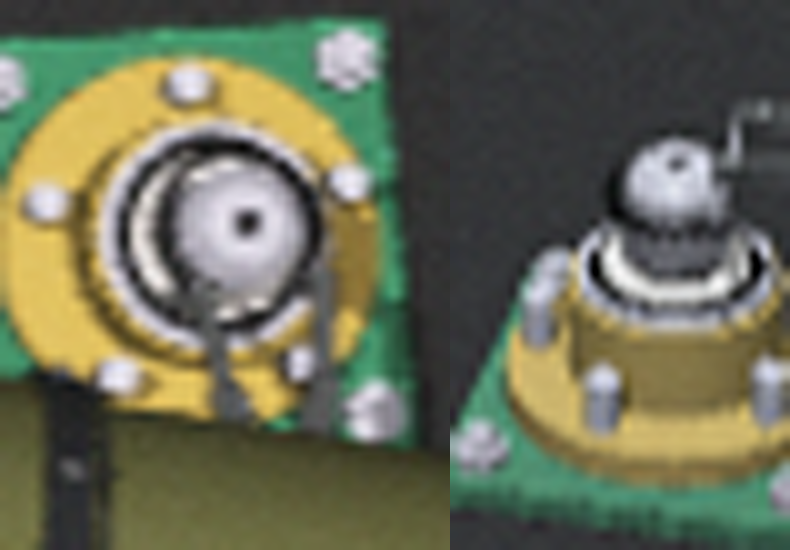

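The ring encircles the shaft below the chamfer with no added force. I keep going.

```bash
python3 -m crank '20 0 0 2 0 0 0;20 0 0 2 0 0 0;20 0 0 2 0 0 0;20 0 0 2 0 0 0;20 0 0 0 0 0 0' 50
python3 to.py .4882 -.2587 .0717 8
python3 -m crank '20 0 0 2 0 0 0;20 0 0 2 0 0 0;20 0 0 2 0 0 0;20 0 0 2 0 0 0;20 0 0 2 0 0 0;20 0 0 0 0 0 0;20 0 0 0 0 0 0' 50
python3 to.py .4882 -.2587 .0717 8
```

```text
t: 12.6
tcp_pos: [0.4879, -0.2582, 0.0881]
ee_rot: [[-0.99, -0.138, -0.001], [-0.138, 0.99, 0.0], [0.001, 0.0, -1.0]]
contact_force: [-0.3, 0.0, -3.6]
gripper_width: 0.0255
t 12.6 tcp [ 0.4879 -0.2582  0.0881] w 0.025498639597268922 F [-0.3  0.  -3.6] M [0.02 0.09 0.01]
shift mm [-0.2 -0.6 16.4] turn [ 0.0004 -0.0007 -0.0008] q [-0.12 -0.06 -0.27 -0.   -1.36 -1.31]
t: 13.3
tcp_pos: [0.4881, -0.2582, 0.0787]
ee_rot: [[-0.99, -0.138, -0.0], [-0.138, 0.99, 0.0], [0.0, 0.0, -1.0]]
contact_force: [0.6, -0.5, -2.5]
gripper_width: 0.0254
t 13.3 tcp [ 0.4881 -0.2582  0.0787] w 0.025426750514663178 F [ 0.6 -0.5 -2.5] M [-0.01  0.1  -0.02]
shift mm [-0.  -0.5  7. ] turn [ 0.     -0.0001 -0.0008] q [-0.12 -0.05 -0.28  0.   -1.34 -1.31]
```

```bash
python3 -m crank '20 0 0 1 0 0 0;20 0 0 1 0 0 0;20 0 0 1 0 0 0;20 0 0 1 0 0 0;20 0 0 1 0 0 0;20 0 0 0 0 0 0;20 0 0 0 0 0 0' 50
python3 to.py .4882 -.2587 .0717 8
python3 -m crank '20 0 0 0.5 0 0 0;20 0 0 0.5 0 0 0;20 0 0 0 0 0 0;20 0 0 0 0 0 0' 50
python3 to.py .4882 -.2587 .0717 8
```

```text
t: 14.0
tcp_pos: [0.4881, -0.2582, 0.0737]
ee_rot: [[-0.99, -0.138, -0.0], [-0.138, 0.99, 0.0], [0.0, 0.0, -1.0]]
contact_force: [0.1, -0.8, -3.3]
gripper_width: 0.0256
t 14.0 tcp [ 0.4881 -0.2582  0.0737] w 0.025629836855259568 F [ 0.1 -0.8 -3.3] M [-0.03  0.09  0.02]
shift mm [-0.  -0.5  2. ] turn [ 0.0001 -0.0001 -0.0008] q [-0.12 -0.05 -0.29 -0.   -1.33 -1.31]
t: 14.4
tcp_pos: [0.4882, -0.2583, 0.0727]
ee_rot: [[-0.99, -0.138, 0.0], [-0.138, 0.99, 0.0], [-0.0, -0.0, -1.0]]
contact_force: [-0.7, -0.0, -1.7]
gripper_width: 0.0256
t 14.4 tcp [ 0.4882 -0.2583  0.0727] w 0.025610816082524048 F [-0.7 -0.  -1.7] M [ 0.01  0.01 -0.01]
shift mm [ 0.  -0.4  1. ] turn [-0.      0.0001 -0.0008] q [-0.12 -0.05 -0.29 -0.   -1.33 -1.31]
```

```bash
for i in 1 2; do python3 -m crank '20 0 0 0 0 0 0' 50 | grep -E 'contact|tcp'; done; python3 -m crank '20 0 0 0.4 0 0 0;20 0 0 0 0 0 0' 50 | grep -E 'contact|tcp';  python3 -m crank '20 0 0 0 0 0 0' 50 | grep -E 'contact|tcp'; python3 -m crank '20 0 0 0 0 0 0' 50 | grep -E 'contact|tcp'; python3 to.py .4882 -.2587 .0717 8
```

```text
tcp_pos: [0.4882, -0.2583, 0.0727]
contact_force: [0.1, 0.8, -2.0]
tcp_pos: [0.4882, -0.2583, 0.0727]
contact_force: [0.6, -0.1, -2.9]
tcp_pos: [0.4882, -0.2583, 0.0723]
contact_force: [0.9, -0.3, -2.6]
tcp_pos: [0.4882, -0.2583, 0.0724]
contact_force: [0.1, 0.2, -1.1]
tcp_pos: [0.4881, -0.2583, 0.0723]
contact_force: [-0.0, -0.0, -0.5]
t 15.0 tcp [ 0.4881 -0.2583  0.0723] w 0.025474319362802658 F [-0.  -0.  -0.5] M [ 0.03  0.07 -0.  ]
shift mm [-0.  -0.4  0.6] turn [ 0.      0.     -0.0009] q [-0.12 -0.05 -0.29 -0.   -1.32 -1.31]
```

```bash
for i in 1 2; do python3 -m crank '20 0 0 0 0 0 0' 50 | grep -E 'contact'; done; python3 -m crank '20 0 0 0.4 0 0 0;20 0 0 0 0 0 0' 50 | grep -E 'contact|tcp';  python3 -m crank '20 0 0 0 0 0 0' 50 | grep -E 'contact|tcp'; python3 -m crank '20 0 0 0 0 0 0' 50 | grep -E 'contact|tcp'; python3 to.py .4882 -.2587 .0717 8
python3 - <<'E'
from h import *
d=snap('top','t8');a=cv2.resize(d['frame'][160:215,315:360],None,fx=10,fy=10,interpolation=cv2.INTER_CUBIC)
d=snap('side','s8');b=cv2.resize(d['frame'][125:170,252:286],None,fx=10,fy=10,interpolation=cv2.INTER_CUBIC)
o=np.zeros((550,800,3),np.uint8);o[:,:450]=a;o[:450,455:795]=b
cv2.imwrite('pics/c8.png',o[:,:,::-1])
E
```

```text
contact_force: [-0.7, 0.8, -2.2]
contact_force: [0.3, -0.3, -1.4]
tcp_pos: [0.4881, -0.2583, 0.0719]
contact_force: [-0.3, 0.8, -1.7]
tcp_pos: [0.4882, -0.2583, 0.0719]
contact_force: [-0.7, -0.0, -0.9]
tcp_pos: [0.4881, -0.2583, 0.0719]
contact_force: [-0.4, 0.5, -1.0]
t 15.6 tcp [ 0.4881 -0.2583  0.0719] w 0.025533697617360927 F [-0.4  0.5 -1. ] M [-0.02  0.08 -0.05]
shift mm [ 0.  -0.4  0.2] turn [ 0.      0.     -0.0008] q [-0.12 -0.05 -0.29 -0.   -1.32 -1.31]
```

View pics/c8.png

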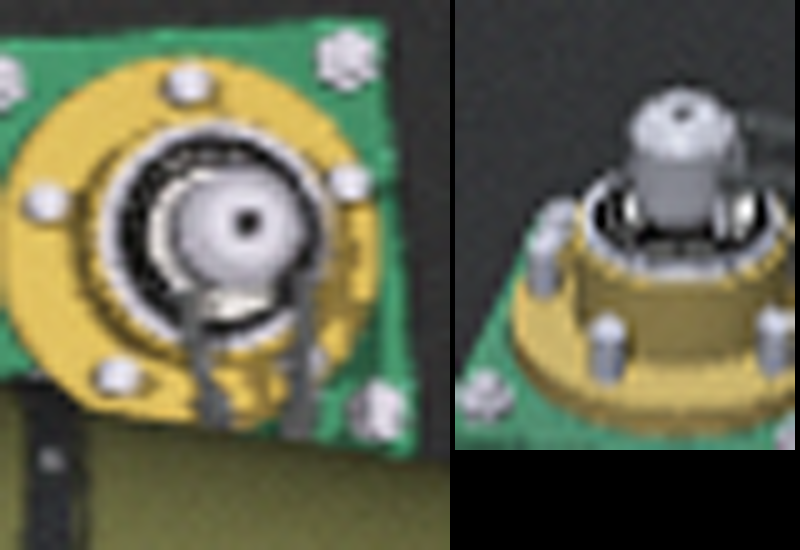

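The ring now lies around the shaft base over the washer, still wide open, with tips at side crop (720,215). Force change of about 1.5 N suggests first contact, so I confirm with small steps.

```bash
for i in 1 2; do python3 -m crank '20 0 0 0.3 0 0 0' 50 >/dev/null; for j in 1 2 3; do python3 -m crank '20 0 0 0 0 0 0' 50 | grep -E 'contact|tcp'; done; done; python3 to.py .4882 -.2587 .0717 8
```

```text
tcp_pos: [0.4881, -0.2583, 0.0717]
contact_force: [0.0, 0.0, -1.0]
tcp_pos: [0.4881, -0.2583, 0.0717]
contact_force: [-0.7, 0.3, -0.3]
tcp_pos: [0.4881, -0.2583, 0.0717]
contact_force: [-1.3, 0.3, -0.7]
tcp_pos: [0.4881, -0.2583, 0.0714]
contact_force: [-0.9, 0.2, 0.5]
tcp_pos: [0.4881, -0.2583, 0.0714]
contact_force: [-1.7, 0.4, 0.3]
tcp_pos: [0.4881, -0.2583, 0.0714]
contact_force: [-1.3, 0.4, 0.4]
t 16.5 tcp [ 0.4881 -0.2583  0.0714] w 0.025546189027421264 F [-1.3  0.4  0.4] M [ 0.01  0.33 -0.02]
shift mm [-0.  -0.4 -0.3] turn [-0.     -0.     -0.0008] q [-0.12 -0.05 -0.29  0.   -1.32 -1.31]
```

```bash
python3 - <<'E'
from h import *
d=snap('top','t9');a=cv2.resize(d['frame'][160:215,315:360],None,fx=10,fy=10,interpolation=cv2.INTER_CUBIC)
d=snap('side','s9');b=cv2.resize(d['frame'][125:170,240:300],None,fx=7,fy=7,interpolation=cv2.INTER_CUBIC)
o=np.zeros((550,800,3),np.uint8);o[:,:450]=a;o[:315,455:800]=b[:,:345]
cv2.imwrite('pics/c9.png',o[:,:,::-1])
s=r.get_state();T=s['tcp_pos'];Rt=s['ee_rot']
for n in 'ts':
    d=dict(np.load(n+'9.npz'));P=cloud(d);L=(P-T)@Rt;X=-L[...,0];Y=L[...,1]
    rr=np.hypot(P[...,0]-.6175,P[...,1]-(-.240 if n=='t' else -.2377))
    ring=(rr>.0205)&(rr<.0245)&(abs(P[...,2]-.07)<.012)
    A=np.c_[P[ring][:,0]-.6175,P[ring][:,1]+.24,np.ones(ring.sum())]; c=np.linalg.lstsq(A,P[ring][:,2],rcond=None)[0]
    print(n,ring.sum(),'z med',np.median(P[ring][:,2]),'slopes deg',np.degrees(c[:2]).round(1))
E
python3 fit.py 9 | grep -v '0.1[2-9]\|0.15'; python3 ov.py 9 130.5 0 3.2 .6175 -.240 ov9
```

```text
t 43 z med 0.06912611756788589 slopes deg [ 4.9 -2.3]
s 23 z med 0.0668443752741904 slopes deg [ 2.9 -8.5]
top [[-68.0, 26.3, -6.0, 27000.0]] slope deg -0.67 X range -0.0803
   x 0.075 n 44 Zmed/max [22.4 26.6] Y [-20.4  23.5]
   x 0.09 n 76 Zmed/max [-25.2  23. ] Y [-29.8  34.8]
   x 0.105 n 107 Zmed/max [-6.4 22. ] Y [-28.3  34.2]
side [[-68.0, 24.9, 0.2, 13000.0], [-52.0, 24.3, 5.8, 9000.0], [-36.0, 24.9, -1.6, 14000.0], [-20.0, 24.6, -0.7, 13000.0]] slope deg 0.25 X range -0.0789
   x 0.03 n 30 Zmed/max [21.2 24.8] Y [-7.6 17.5]
   x 0.045 n 28 Zmed/max [20.8 23.6] Y [-7.7 17.9]
   x 0.06 n 30 Zmed/max [22.6 25.9] Y [-9.6 19.3]
   x 0.075 n 37 Zmed/max [21.2 23.6] Y [-13.2  20.9]
   x 0.09 n 56 Zmed/max [-23.8  21. ] Y [-28.6  34.9]
   x 0.105 n 97 Zmed/max [-9.9 21.1] Y [-18.   34.6]
hole world [ 0.6174 -0.2403  0.0682] rel hub [-0.1 -0.3 68.2]
```

View pics/c9.png

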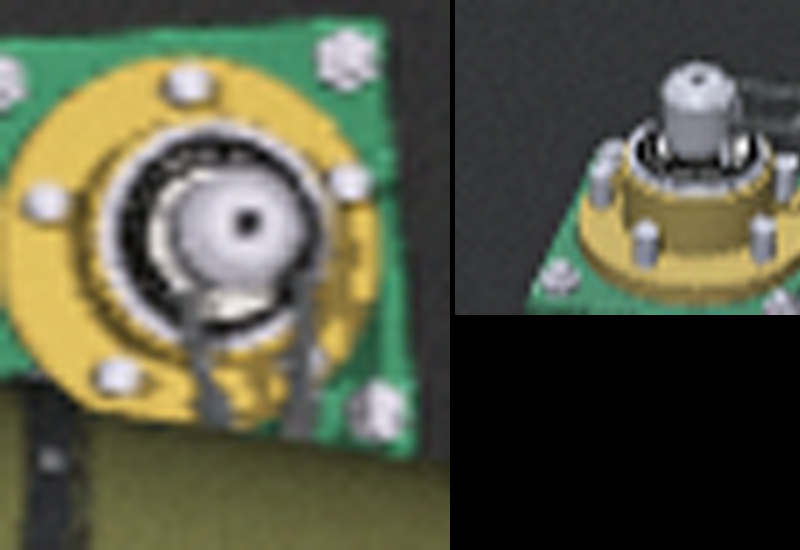

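View pics/ov9.png

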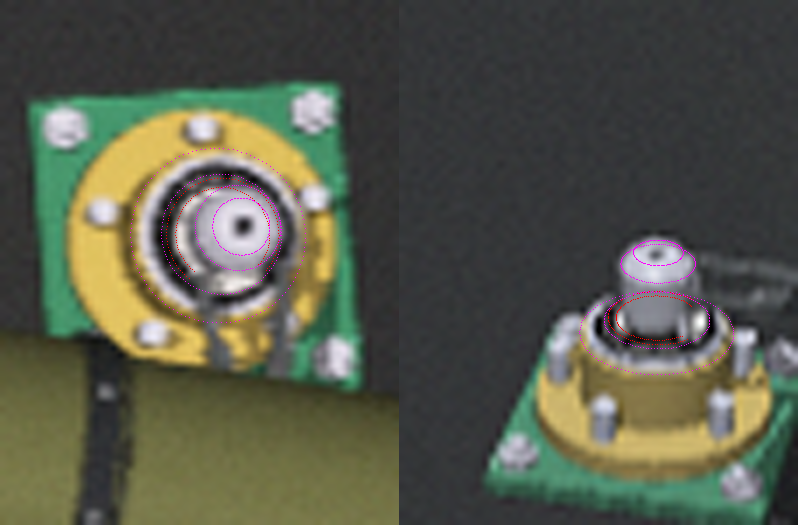

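The ring lies around the shaft base on the washer (side view (657,318)), still spread, and the pliers are level. Net contact is about 3 N. I'm handing in.

```bash
python3 -c "
from cell import r
s=r.get_state();print(s['t'],s['gripper_width'],s['contact_force']);print(r.close_job())"
```

```text
16.6 0.025235593080577254 [-1.69672777 -0.47450144  0.33928127]
the job is handed in; nothing more can be done
None
```

The ring is over the stub axle and resting at the groove on the washer, held fully open with the pliers still gripped at 50 N. I handed it in at t = 16.6 s.

I squeezed the orange-handled pliers to the stop in the tray, because the lightest useful grip already closes them. I then lifted them out, carried them level, and lowered the ring over the shaft in small steps. The bottle, nut, screwdriver and green look-alike were not approached.

**Last checks**
- **Centring:** the ring is within about 0.5 mm of the shaft axis, and I felt no sideways force on the way down.
- **Height:** the ring's mid-plane is at about 68–69 mm against the 68.5 mm target.
- **Contact:** the net push on the washer is about 3 N.
- **Pliers level:** the slope is under about 0.7°.

**Checks that disagreed or were weak**
- **Opening:** the gripper reads 25.4 mm where 28 mm was expected at the stop. I put this down to a reading offset, because the handles look parallel and the reading did not change while I held them.
- **Ring tilt:** fitting the tilt directly from a few noisy depth pixels gave scattered values of 2–8°, so I judged level from the handles.
- **Cameras:** the two cameras differ by about 2.5 mm in y, so I aligned ring and shaft within each camera's own image.

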